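Turn the reagent row round for the class

ROBOT

A 6-joint arm with a two-finger parallel gripper is mounted at the origin on the work surface. World frame = base frame: x ahead of the robot, y to its left, z up, the work surface at z = 0. Lengths are in m, angles in rad, forces in N, time in s.
With the tool pointing down it reaches from about 0.275 to 0.75 m from the base axis. Payload 10.2 kg.
Tool frame: the origin (TCP) lies on the centre line of the jaws, within the pads' length; the fingertips stand 25 mm ahead of it and the grasp point (between the pads) lies 6 mm ahead of it; z points along the fingers, y is the line along which they close (so a half turn about z gives the same grasp; the last joint's range is limited). The gripper opens to 85 mm and grips with 20 to 120 N. Pads are 22 mm wide; open, the fingers measure 114 mm over their backs; the gripper's body (76 mm by 85 mm) begins 54 mm behind the grasp point. The pads swing forward as they close: fully open they stand 13 mm farther back than shut.
Start: joints at [-0.223, 0.313, 1.498, -0, 1.331, -0.223], TCP at [0.525, -0, 0.256] pointing down, gripper open.
Joint ranges: [-2.94, 2.94], [-0.97, 2.17], [0.19, 2.56], [-1.23, 4.37], [0.02, 3.11], [-2.88, 2.88]. Speed limits (rad/s): [2.39, 2.39, 3.01, 3.14, 3.14, 3.14].

INTERFACE

Orientations are given as a unit quaternion [x, y, z, w].
In Python, from plant import get_obs, grab_frame, camera_info, finish_job, boxes_of, outline_of gives the robot as it stands.
- The arm moves only by the tool jog_arm, never from a script. Its argument "plan" is one flat list of numbers, 4 for each row, row after row: the shift along the tool's x, y, z in mm, then the turn about the tool's z in degrees. A call has 1 to 12 rows; each row shifts and turns the commanded pose from where the row before left it, along the tool's axes as they then stand; what a row does not reach is not made up. A row lasts 1/12 s, in which the tool goes at most 41.7 mm and 7.16 degrees, less where a joint would pass 70% of its speed; a pose out of reach is approached as far as the arm can. A call is refused whole if a number of a shift passes 41.7 or a number of a turn 7.16, either way. A call with a gripper value outside its range is refused whole. "gripper" is the opening in per cent of the stroke, from 0 (shut) to 100 (fully open), set as the call begins (left out, the last holds). The fingers move at their own pace and stop on an object; the grip force is fixed at half the most. Time passes only in rows, so rows that do not move let the fingers close. It gives the time, the measured TCP pose, the force, the opening and the grip force at its end, in the units of the state.
- get_obs(): the state, without advancing time (a new reading comes with each control period).
- grab_frame(name): name is "scene" or "side" or "wrist"; returns the picture (400x640x3 uint8, blue, green, red); there is no depth.
- camera_info(name): a dict with "camera_matrix" (3x3 intrinsics, pixels), "eye" and "rotation" of the camera in the world. Camera axes: x right, y down, z forward; pixel columns grow to the right and rows downward; lengths in m; the calibration is good to about 2 mm. A picture is of the moment at which its call begins: read the wrist's pose just before it. camera_info takes no time and is no camera call; for the wrist camera it gives the pose at the moment of the call.
- finish_job(): hands the job in; it is judged then, once.
Trained networks look in the newest picture that a camera, given by its name, has taken for a name from the list of things; names that differ only in an ending like _2 or _b are one class to them, and where a whole thing is asked for, a point or a joint stands for the part that bears it (a point fixed in the world has none). Each returns a list of dicts, best first, with "score" (0 to 1); they miss things now and then, are a little off and sometimes report something else, mostly with a low value. They report only what shows in the picture. A call takes as long as a camera call. They do not tell look-alikes from the thing itself.
- boxes_of(camera, query): "box" ([left, top, width, height] in pixels, round what is visible of it).
- outline_of(camera, query): "pixels" (400x640 bool, what is visible of it) and "box" ([left, top, width, height] in pixels, round what is visible of it).
The state is a dict: "clock": time; "q": joint angles; "joint_vel": joint speeds; "joint_torque": joint torques, N m; "tcp_pos": TCP position; "tcp_rot": TCP orientation; "force": force on the tool from outside, world axes, zero at the start; "ft_torque": the same for the moment, N m; "gripper_width": finger opening in m; "grip_force": force on a finger pad.
Only numpy, scipy, OpenCV 4.12 (cv2) and the standard library are available. Lean on these libraries where they do the work, as an engineer would, in place of code of your own. Each camera call takes 0.05 s, during which the arm holds its last target. There are 200 camera calls.

TASK

Move the four amber reagent bottles from the brown wooden rack into the bays of the empty white rack, one bottle to a bay, so that the row is in reverse order: the bottle at the left end now must stand at the right end of the white rack, the second from the left at the second from the right, and so on, left and right as seen from the robot, so that the class across the desk reads it the right way round. They are glass: keep them upright, set each one down gently rather than dropping it, and leave all four standing free on the floor of their bays.

Things in the scene. Friction and masses are not known exactly. Their poses are not given: they have to be found in the camera images.
- shelf_rack: the dark brown wooden rack that holds the four bottles at the start, fixed to the table: 80 mm (x) by 310 mm (y) board, 10 mm thick, with an 8 mm wide rail along each long edge up to 18 mm. Origin at the centre of its underside on the table; z up; its own y axis runs along the row, positive to the robot's left (the rack may be turned up to about 0.3 rad). Its four places lie on its centre line at y = +114, +38, -38, -114 mm. It may stand left or right of the white rack
- demo_rack: the empty white rack, fixed to the table: 80 mm (x) by 310 mm (y), with a row of four square bays, 60 by 60 mm each, grey inside, centred at its own x = 0 and y = +114, +38, -38, -114 mm. Bay floors are 6 mm above the table, the walls between and around them reach 16 mm wide at most and 14 mm above the table. Origin at the centre of its underside on the table; z up; its own y axis runs along the row, positive to the robot's left (it may be turned up to about 0.3 rad)
- tall_centre (a point): the tall slim bottle: round amber glass body 38 mm across and 66 mm high with straight sides, then a tapering shoulder and a narrow black cap 22 mm across; 92 mm high in all; about 0.15 kg (30 % more or less). The point lies on its axis half-way up, 46 mm above its underside; z is up along the bottle's axis; x and y point across it. At the start it stands upright near the middle of its cork mat in the wooden rack, its x axis within 0.2 rad of the rack's x axis
- jar_centre (a point): the squat wide-mouthed jar: round amber glass body 48 mm across and 50 mm high under a broad black lid 45 mm across; 68 mm high in all; about 0.16 kg (30 % more or less). The point lies on its axis half-way up, 34 mm above its underside; z is up along the bottle's axis; x and y point across it. At the start it stands upright near the middle of its cork mat in the wooden rack, its x axis within 0.2 rad of the rack's x axis
- square_centre (a point): the square bottle: amber glass body 42 by 42 mm in plan and 54 mm high, with a round black cap 33 mm across; 76 mm high in all; about 0.17 kg (30 % more or less). The point lies on its axis half-way up, 38 mm above its underside; z is up along the bottle's axis; x and y are square to its flat sides. At the start it stands upright near the middle of its cork mat in the wooden rack, its x axis within 0.2 rad of the rack's x axis
- dropper_centre (a point): the dropper bottle: slim round amber glass body 36 mm across and 54 mm high, with a black collar 20 mm across and a thin black rubber teat 10 to 13 mm across on top; 84 mm high in all; about 0.10 kg (30 % more or less). The point lies on its axis half-way up, 42 mm above its underside; z is up along the bottle's axis; x and y point across it. At the start it stands upright near the middle of its cork mat in the wooden rack, its x axis within 0.2 rad of the rack's x axis
- mat_tall: the square cork mat, 60 by 60 mm and 3 mm thick, on which the tall slim bottle stands at the start, seen round its foot; fixed in one of the four places of the wooden rack, so it stays and marks that bottle's old place. Origin at the centre of its underside (10 mm above the table), so its top is 13 mm above the table; axes as the wooden rack's
- mat_jar: the square cork mat, 60 by 60 mm and 3 mm thick, on which the jar stands at the start, seen round its foot; fixed in one of the four places of the wooden rack, so it stays and marks that bottle's old place. Origin at the centre of its underside (10 mm above the table), so its top is 13 mm above the table; axes as the wooden rack's
- mat_square: the square cork mat, 60 by 60 mm and 3 mm thick, on which the square bottle stands at the start, seen round its foot; fixed in one of the four places of the wooden rack, so it stays and marks that bottle's old place. Origin at the centre of its underside (10 mm above the table), so its top is 13 mm above the table; axes as the wooden rack's
- mat_dropper: the square cork mat, 60 by 60 mm and 3 mm thick, on which the dropper bottle stands at the start, seen round its foot; fixed in one of the four places of the wooden rack, so it stays and marks that bottle's old place. Origin at the centre of its underside (10 mm above the table), so its top is 13 mm above the table; axes as the wooden rack's
Things that resemble listed ones, but are neither listed nor needed, are in the scene too. Leave any turquoise look-alike of the part that bears jar_centre alone. Leave any purple look-alike of the part that bears dropper_centre alone.

How it is judged:
By the outcome, as a careful person would: the job done as asked, in the order asked, and still so for the second after the job is handed in, with the robot touching nothing.
It also fails if it takes over 128 s, if anything falls off the work surface, if the arm or the gripper's body presses on something with over 40 N, if the wrist force passes 120 N, or if a joint passes its speed limit or range.

## Working session

There is one attempt and no reset: what is moved stays moved. The work goes in short steps, Python scripts to look and compute and a tool call to move; the robot and the scene stay as the last step left them, time stands still between calls to the robot, and variables do not carry over. Pictures are saved under pics/ and viewed, at most 14 in all, crops included, and the job is handed in when it is done.

Besides the shell and the picture viewer there is one more tool, called after "Request:" as name(argument=value, ...) on one line, values as JSON. jog_arm: Moves the arm, as the interface text tells. Its arguments: {"type":"object","properties":{"plan":{"type":"array","items":{"type":"number"}},"gripper":{"type":"number"}},"required":["plan"]}

```bash
mkdir -p pics; cat > h.py <<'E'
import numpy as np,cv2
from plant import *
def ray(cam,u,v,z,ci=None):
    c=ci or camera_info(cam);K=np.array(c["camera_matrix"]);R=np.array(c["rotation"]);
    if R.shape!=(3,3):
        from scipy.spatial.transform import Rotation as Ro;R=Ro.from_quat(R).as_matrix()
    e=np.array(c["eye"]);d=R@np.linalg.inv(K)@[u,v,1];return e+d*(z-e[2])/d[2]
def proj(cam,P,ci=None):
    c=ci or camera_info(cam);K=np.array(c["camera_matrix"]);R=np.array(c["rotation"])
    if R.shape!=(3,3):
        from scipy.spatial.transform import Rotation as Ro;R=Ro.from_quat(R).as_matrix()
    p=K@R.T@(np.array(P)-c["eye"]);return p[:2]/p[2]
E
python3 - <<'E'
from h import *
a=[grab_frame(n) for n in("scene","side","wrist")]
for n,i in zip("abc",a): cv2.imwrite(f"pics/{n}.png",i)
cv2.imwrite("pics/ab.png",cv2.resize(np.vstack(a[:2]),(480,600)))
for n in("scene","side"):
    c=camera_info(n);print(n,c)
    for q in("tall_centre","jar_centre","square_centre","dropper_centre","demo_rack","shelf_rack","mat_tall","mat_jar","mat_square","mat_dropper"):
        print(q,[(r["box"],round(r["score"],2)) for r in boxes_of(n,q)][:3])
print(get_obs())
E
```

```text
scene {'camera_matrix': array([[511.0077638 ,   0.        , 315.98871059],
       [  0.        , 511.0077638 , 198.47707009],
       [  0.        ,   0.        ,   1.        ]]), 'eye': array([ 1.02802486, -0.37229028,  1.11875675]), 'rotation': array([ 0.8461022 ,  0.45174296, -0.13010733, -0.25121993])}
tall_centre [([245.8, 226.8, 17.9, 22.0], 0.56)]
jar_centre [([221.4, 245.9, 17.9, 32.9], 0.89), ([172.7, 217.2, 17.7, 29.7], 0.75)]
square_centre [([192.1, 271.0, 28.1, 30.6], 0.81)]
dropper_centre [([268.5, 207.4, 13.1, 27.7], 0.63), ([286.3, 169.9, 11.7, 22.0], 0.63)]
demo_rack [([332.8, 155.6, 110.8, 80.4], 0.91), ([186.2, 207.6, 114.8, 103.0], 0.35)]
shelf_rack [([185.8, 210.0, 115.1, 104.4], 0.91)]
mat_tall [([238.8, 238.1, 32.0, 24.3], 0.62), ([185.0, 208.4, 116.0, 106.2], 0.48), ([190.9, 270.7, 28.6, 31.4], 0.31)]
mat_jar [([215.8, 257.1, 34.0, 27.4], 0.53)]
mat_square [([188.0, 282.4, 41.6, 24.8], 0.66)]
mat_dropper [([261.0, 219.3, 32.4, 21.8], 0.64)]
side {'camera_matrix': array([[426.66924642,   0.        , 322.75678798],
       [  0.        , 426.66924642, 201.84091048]
[... 783 characters left out ...]
k': 1.15, 'q': array([-2.23381349e-01,  3.12853411e-01,  1.49774074e+00, -7.36903488e-06,
        1.33096895e+00, -2.23403197e-01]), 'joint_vel': array([ 0.00177803, -0.00010372,  0.00093918, -0.00045493, -0.00129437,
        0.00065966]), 'joint_torque': array([-1.70011921e-03, -4.12168801e+01, -2.59902030e+01, -2.10768289e-04,
        5.04031123e-04, -3.72207148e-05]), 'tcp_pos': array([ 5.24995735e-01, -3.09546339e-06,  2.56302673e-01]), 'tcp_rot': array([7.07098438e-01, 7.07115124e-01, 4.84375128e-06, 1.44079958e-05]), 'force': array([ 0.19324894, -0.36473802,  0.35803601]), 'ft_torque': array([0.01142883, 0.0331953 , 0.04148229]), 'grip_force': 0.0, 'gripper_width': 0.08570578185177238}
```

View pics/a.png

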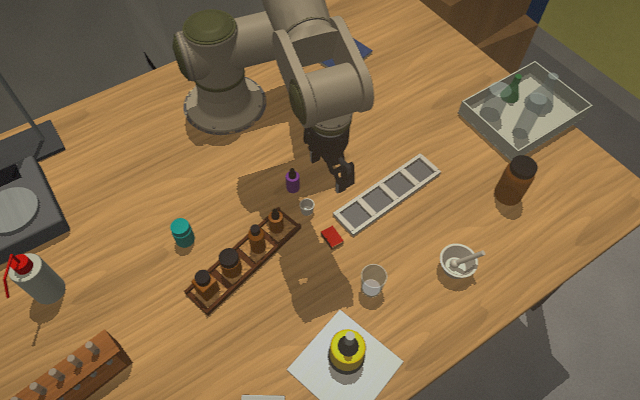

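View pics/b.png

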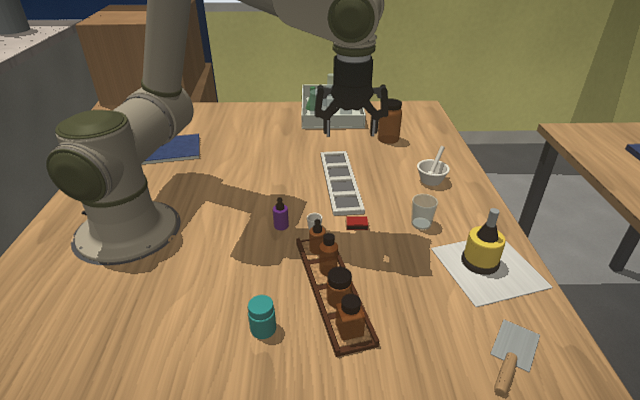

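The scene shows the wooden rack (185–300, 208–315) with, from the robot's left, dropper (275,220), tall (257,238), jar (230,262), square (205,285). The white rack, on the robot's left, spans (333–441, 155–235). The turquoise and purple look-alikes stand apart at (182,232) and (292,180).

```bash
python3 - <<'E'
from h import *
for n in("scene","side"):
    grab_frame(n)
    for q,z in(("demo_rack",.013),("shelf_rack",.018)):
        r=outline_of(n,q)
        if not r: continue
        v,u=np.nonzero(r[0]["pixels"]);c=camera_info(n)
        P=np.array([ray(n,a,b,z,c)[:2] for a,b in zip(u,v)],np.float32)*1000
        print(n,q,r[0]["score"],cv2.minAreaRect(P))
    for q,h in(("mat_tall",.013),("mat_jar",.013),("mat_square",.013),("mat_dropper",.013)):
        for r in boxes_of(n,q)[:1]:
            b=r["box"];print(n,q,ray(n,b[0]+b[2]/2,b[1]+b[3]/2,h).round(3))
    for q,h in(("tall_centre",.059),("jar_centre",.047),("square_centre",.051),("dropper_centre",.055)):
        for r in boxes_of(n,q)[:1]:
            b=r["box"];print(n,q,ray(n,b[0]+b[2]/2,b[1]+b[3]/2,h).round(3))
E
```

```text
scene demo_rack 0.78 ((526.5042724609375, 198.46038818359375), (88.01116943359375, 317.6929931640625), 4.515141010284424)
scene shelf_rack 0.63 ((487.4056091308594, -204.4147491455078), (89.28690338134766, 310.7970275878906), 13.553276062011719)
scene mat_tall [ 0.487 -0.173  0.013]
scene mat_jar [ 0.501 -0.242  0.013]
scene mat_square [ 0.523 -0.321  0.013]
scene mat_dropper [ 0.462 -0.102  0.013]
scene tall_centre [ 0.479 -0.16   0.059]
scene jar_centre [ 0.495 -0.244  0.047]
scene square_centre [ 0.515 -0.32   0.051]
scene dropper_centre [ 0.463 -0.1    0.055]
side demo_rack 0.82 ((520.6849975585938, 195.44406127929688), (81.3850326538086, 328.8485412597656), 4.163416862487793)
side shelf_rack 0.81 ((479.6840515136719, -212.98863220214844), (87.15750122070312, 316.8947448730469), 13.673577308654785)
side mat_tall [ 0.456 -0.181  0.013]
side mat_jar [ 0.471 -0.248  0.013]
side mat_square [ 0.507 -0.324  0.013]
side mat_dropper [ 0.438 -0.102  0.013]
side tall_centre [ 0.472 -0.168  0.059]
side jar_centre [ 0.495 -0.249  0.047]
side square_centre [ 0.509 -0.317  0.051]
side dropper_centre [ 0.365 -0.019  0.055]
```

View pics/c.png

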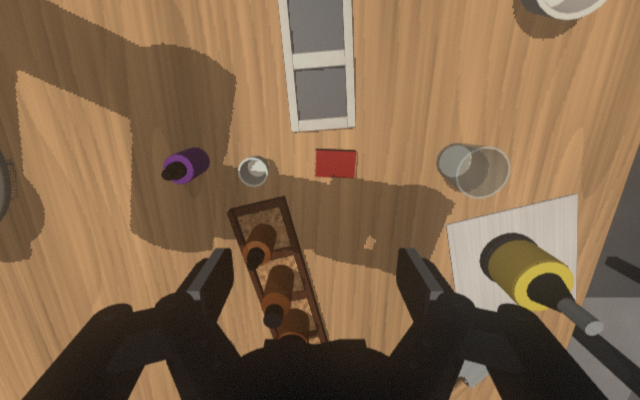

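The wrist view shows the lower two white bays at (320,20) and (320,95), with the dropper, tall and jar at (262,240), (278,295) and (295,325). I'll go over the white rack for a closer look first.

Request:
jog_arm(plan=[35, 0, -20, 0, 35, 0, -20, 0, 35, 0, -20, 0, 0, 0, 0, 0, 0, 0, 0, 0])

```text
clock: 2.67
tcp_pos: [0.525, 0.1063, 0.3171]
tcp_rot: [0.706, 0.708, 0.001, 0.001]
force: [0.6, -0.8, -0.4]
gripper_width: 0.0849
grip_force: 0.0
```

```bash
python3 - <<'E'
from h import *
c=camera_info("wrist");g=grab_frame("wrist");cv2.imwrite("pics/d.png",g);print(c,get_obs()["tcp_pos"])
r=outline_of("wrist","demo_rack")
v,u=np.nonzero(r[0]["pixels"])
P=np.array([ray("wrist",a,b,.013,c)[:2] for a,b in zip(u,v)],np.float32)*1000
print(r[0]["score"],r[0]["box"],cv2.minAreaRect(P))
# grey bay interiors
m=(r[0]["pixels"]).astype(np.uint8);y=cv2.cvtColor(g,cv2.COLOR_BGR2GRAY)
fl=((y<130)&(cv2.morphologyEx(m,cv2.MORPH_CLOSE,np.ones((25,25)))>0)).astype(np.uint8)
n,l,s,ce=cv2.connectedComponentsWithStats(fl)
for i in range(1,n):
    if s[i][4]>800: print(s[i],ce[i],ray("wrist",*ce[i],.006,c).round(4))
E
```

```text
{'camera_matrix': array([[284.75716464,   0.        , 314.53524216],
       [  0.        , 284.75716464, 194.03866884],
       [  0.        ,   0.        ,   1.        ]]), 'eye': array([0.5250442 , 0.18682978, 0.43393714]), 'rotation': array([0.98742743, 0.0014474 , 0.00103629, 0.15806296])} [0.52489261 0.10518509 0.3160623 ]
0.6 [274.4, 1.1, 67.6, 197.1] ((525.6882934570312, 178.0764923095703), (83.04322052001953, 267.3255310058594), 4.737191677093506)
[283   0  48  23 965] [306.14818653   9.66528497] [0.5144 0.2993 0.006 ]
[ 286   33   49   52 2179] [310.48600275  58.31436439] [0.52   0.2416 0.006 ]
[ 292   94   45   47 1829] [314.74576271 116.74849645] [0.5261 0.1644 0.006 ]
[ 297  149   49   49 1727] [320.15286624 171.27099016] [0.5347 0.0832 0.006 ]
```

View pics/d.png

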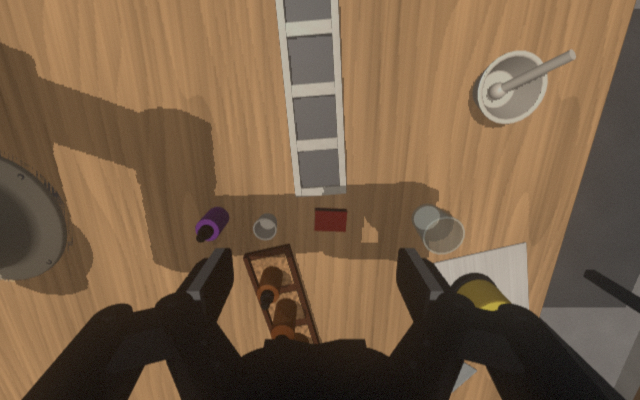

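Wall centres between bays appear at about (317,144), (313,90) and (308,27). The rack's lower end is at (321,193).

```bash
python3 - <<'E'
from h import *
c=camera_info("wrist")
for p in((317,144.5),(313,90),(308,27.5),(296,195),(346,191)): print(p,ray("wrist",*p,.014,c).round(4))
th=np.radians(4.5);ux=np.array([np.cos(th),np.sin(th)]);uy=np.array([-np.sin(th),np.cos(th)])
im=grab_frame("wrist")
for C,col in(((.5245,.197),(0,0,255)),):
  for y in(.114,.038,-.038,-.114):
    for a,b in((-.03,-.03),(.03,-.03),(.03,.03),(-.03,.03)):
        q=np.array(C)+ux*a+uy*(y+b);p=proj("wrist",[*q,.014],c);cv2.circle(im,tuple(int(t) for t in p),1,col,-1)
cv2.imwrite("pics/e.png",cv2.resize(im[0:230,230:400],None,fx=2.6,fy=2.6,interpolation=cv2.INTER_CUBIC))
E
```

```text
(317, 144.5) [0.5284 0.1238 0.014 ]
(313, 90) [0.5227 0.1987 0.014 ]
(308, 27.5) [0.5163 0.2749 0.014 ]
(296, 195) [0.4961 0.0459 0.014 ]
(346, 191) [0.5733 0.0525 0.014 ]
```

View pics/e.png

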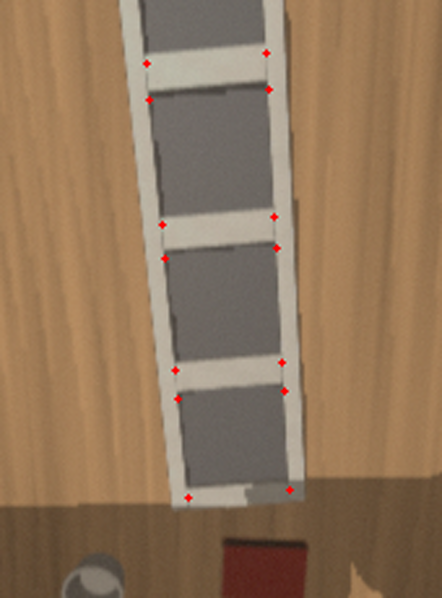

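Request:
jog_arm(plan=[-39, -5, 0, 0, -39, -5, 0, 0, -39, -5, 0, 0, -39, -5, 0, 0, -39, -5, 0, 0, -39, -5, 0, 0, -39, -5, 0, 0, -39, -5, 0, 0, -38, 0, 0, -6.5, 0, 0, 0, -7, 0, 0, 0, 0, 0, 0, 0, 0])

```text
clock: 3.82
tcp_pos: [0.4844, -0.2455, 0.3157]
tcp_rot: [0.621, 0.784, 0.0, -0.001]
force: [0.2, 0.7, -0.5]
gripper_width: 0.0857
grip_force: 0.0
```

```bash
python3 - <<'E'
from h import *
c=camera_info("wrist");im=grab_frame("wrist");print(get_obs()["tcp_pos"],get_obs()["tcp_rot"])
for q,h in(("tall_centre",.059),("jar_centre",.047),("square_centre",.051),("dropper_centre",.055)):
    for r in boxes_of("wrist",q)[:2]:
        b=r["box"];print(q,b,round(r["score"],2),ray("wrist",b[0]+b[2]/2,b[1]+b[3]/2,h,c).round(4))
for q in("tall","jar","square","dropper"):
    for r in boxes_of("wrist","mat_"+q)[:2]:
        b=r["box"];print(q,b,round(r["score"],2))
th=np.radians(13.5);ux=np.array([np.cos(th),np.sin(th)]);uy=np.array([-np.sin(th),np.cos(th)])
C=np.array((.486,-.208))
for a,b in((-.04,-.155),(.04,-.155),(.04,.155),(-.04,.155)):
    p=proj("wrist",[*(C+ux*a+uy*b),.018],c);cv2.circle(im,tuple(int(t) for t in p),2,(0,0,255),-1)
for y,r,hb,ht in((.114,.018,.013,.097),(.038,.019,.013,.105),(-.038,.024,.013,.081),(-.114,.021,.013,.089)):
    p=C+uy*y
    for z,col in((hb,(0,255,0)),(ht,(255,0,255))):
        w=proj("wrist",[*p,z],c);cv2.circle(im,tuple(int(t) for t in w),2,col,-1)
cv2.imwrite("pics/f.png",cv2.resize(im[:,120:520],None,fx=1.5,fy=1.5,interpolation=cv2.INTER_CUBIC))
E
```

```text
[ 0.48467274 -0.24481998  0.31596981] [ 6.20715975e-01  7.84035380e-01  7.41165556e-05 -4.43189714e-04]
tall_centre [306.2, 82.1, 32.4, 34.4] 0.55 [ 0.4754 -0.1632  0.059 ]
tall_centre [302.1, 144.0, 38.2, 40.0] 0.52 [ 0.4933 -0.2431  0.059 ]
jar_centre [191.4, 156.2, 44.6, 44.9] 0.91 [ 0.3525 -0.3003  0.047 ]
jar_centre [299.1, 137.4, 40.2, 39.7] 0.6 [ 0.4893 -0.2371  0.047 ]
square_centre [301.9, 195.5, 32.9, 41.3] 0.78 [ 0.508  -0.3203  0.051 ]
dropper_centre [303.7, 18.7, 30.4, 37.1] 0.85 [ 0.455  -0.0965  0.055 ]
tall [294.3, 80.4, 45.8, 43.9] 0.78
jar [300.1, 137.2, 38.1, 40.9] 0.91
jar [301.2, 194.2, 34.1, 42.2] 0.59
square [300.3, 182.1, 38.9, 40.8] 0.65
dropper [295.0, 15.6, 45.7, 52.8] 0.89
```

View pics/f.png

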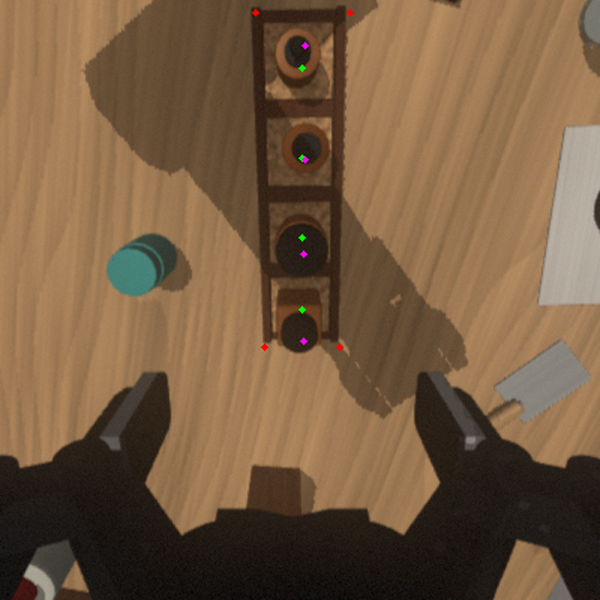

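The wrist view confirms the order from the left: dropper (299,50), tall (306,148), jar (302,250), square (299,332). The turquoise jar is off to the side at (140,265). I'll start with the dropper bottle.

Request:
jog_arm(plan=[37.5, 1.2, 30, 0, 37.5, 1.2, 30, 0, 37.5, 1.2, 30, 0, 37.5, 1.2, 30, 0, 0, 0, 38, 0, 0, 0, 38, 0, 0, 0, 35, 0, 0, 0, 30, 0, 0, 0, 0, 0, 0, 0, 0, 0], gripper=100)

```text
clock: 5.1
tcp_pos: [0.4585, -0.1174, 0.0712]
tcp_rot: [0.619, 0.785, -0.0, -0.001]
force: [0.1, -0.5, -0.1]
gripper_width: 0.0854
grip_force: 0.0
```

```bash
python3 - <<'E'
from h import *
o=get_obs();print(o["tcp_pos"],o["force"])
im=np.vstack([grab_frame("side")[180:380,200:440],grab_frame("wrist")[200:400,200:440]])
cv2.imwrite("pics/g.png",cv2.resize(im,None,fx=1.5,fy=1.5))
E
```

```text
[ 0.45851265 -0.11736153  0.07116483] [ 0.10296842 -0.51194342 -0.11468459]
```

View pics/g.png

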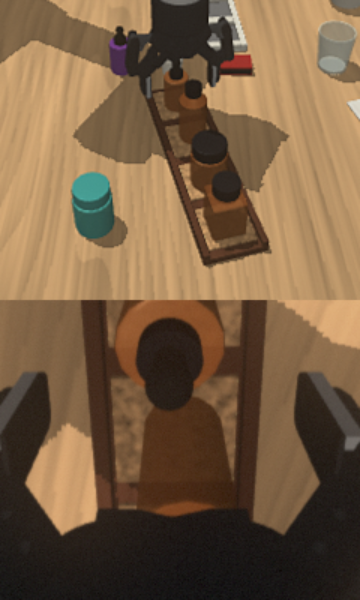

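The dropper (168,345) lies midway between the pads; the rows came up short because of the combined speed limit. I'll close the remaining distance and grip.

Request:
jog_arm(plan=[20, 1, 0, 0, 0, 0, 15, 0, 0, 0, 0, 0, 0, 0, 0, 0])

```text
clock: 5.53
tcp_pos: [0.4556, -0.0982, 0.0576]
tcp_rot: [0.619, 0.785, 0.0, 0.001]
force: [-0.6, -0.1, 0.7]
gripper_width: 0.0855
grip_force: 0.0
```

Request:
jog_arm(plan=[0, 0, 0, 0, 0, 0, 0, 0, 0, 0, 0, 0, 0, 0, 0, 0, 0, 0, 0, 0, 0, 0, 0, 0, 0, 0, 0, 0, 0, 0, 0, 0], gripper=0)

```text
clock: 6.2
tcp_pos: [0.4552, -0.0981, 0.0568]
tcp_rot: [0.619, 0.785, 0.0, 0.0]
force: [-0.7, 0.7, 5.1]
gripper_width: 0.0348
grip_force: 59.4
```

Request:
jog_arm(plan=[0, 0, -20, 0, 0, 0, -30, 0, 0, 0, -30, 0, 26.7, 19.7, 0, 0, 26.7, 19.7, 0, 0, 26.7, 19.7, 0, 0, 26.7, 19.7, 0, 0, 26.7, 19.7, 0, 0, 26.7, 19.7, 0, 0, 0, 0, 0, 4.5, 0, 0, 0, 4.5])

```text
clock: 7.12
tcp_pos: [0.5326, 0.0871, 0.1359]
tcp_rot: [0.679, 0.734, -0.0, -0.0]
force: [-0.4, -0.3, -0.8]
gripper_width: 0.0347
grip_force: 60.2
```

Request:
jog_arm(plan=[0, 0, 0, 0, 0, 0, 0, 0])

```text
clock: 7.28
tcp_pos: [0.5324, 0.0854, 0.1361]
tcp_rot: [0.678, 0.735, -0.0, -0.0]
force: [-0.9, -0.4, -1.1]
gripper_width: 0.0344
grip_force: 60.2
```

Request:
jog_arm(plan=[0, 0, 30, 0, 0, 0, 25, 0, 0, 0, 10, 0, 0, 0, 0, 0, 0, 0, 0, 0])

```text
clock: 7.7
tcp_pos: [0.5328, 0.0853, 0.0718]
tcp_rot: [0.679, 0.734, 0.0, 0.0]
force: [-0.8, 0.1, -0.2]
gripper_width: 0.0346
grip_force: 60.2
```

```bash
python3 - <<'E'
from h import *
o=get_obs();print(o["tcp_pos"],o["force"])
im=np.hstack([cv2.resize(grab_frame("side")[90:230,270:420],(375,350)),cv2.resize(grab_frame("scene")[120:260,310:460],(375,350))])
cv2.imwrite("pics/i.png",im)
E
```

```text
[0.53282574 0.08527329 0.07179604] [-0.8388917   0.08096044 -0.20976063]
```

View pics/i.png

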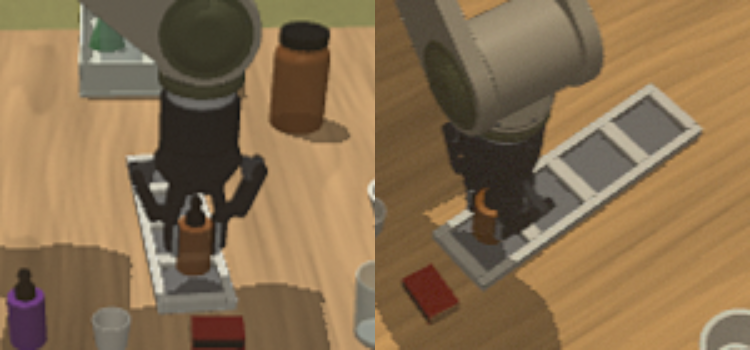

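The dropper hangs centred over the nearest bay in both views (195,240 and 485,220). I'll lower it gently.

Request:
jog_arm(plan=[0, 0, 10, 0, 0, 0, 7, 0, 0, 0, 3, 0, 0, 0, 1, 0, 0, 0, 0, 0, 0, 0, 0, 0])

```text
clock: 8.3
tcp_pos: [0.5326, 0.0855, 0.0502]
tcp_rot: [0.679, 0.734, 0.0, 0.0]
force: [0.5, 0.2, -1.3]
gripper_width: 0.0348
grip_force: 60.2
```

Request:
jog_arm(plan=[0, 0, 1, 0, 0, 0, 0, 0, 0, 0, 0, 0])

```text
clock: 8.55
tcp_pos: [0.5327, 0.0855, 0.0498]
tcp_rot: [0.679, 0.734, 0.0, 0.0]
force: [-2.5, -0.1, 6.1]
gripper_width: 0.0348
grip_force: 60.8
```

Request:
jog_arm(plan=[0, 0, 1, 0, 0, 0, 0, 0, 0, 0, 0, 0])

```text
clock: 8.8
tcp_pos: [0.5327, 0.0855, 0.0498]
tcp_rot: [0.679, 0.734, 0.0, 0.0]
force: [-7.4, -0.1, 16.5]
gripper_width: 0.0349
grip_force: 62.0
```

Request:
jog_arm(plan=[0, 0, -1, 0, 0, 0, 0, 0])

```text
clock: 8.97
tcp_pos: [0.5328, 0.0855, 0.0498]
tcp_rot: [0.679, 0.734, 0.0, 0.0]
force: [-2.6, -0.2, 7.3]
gripper_width: 0.0348
grip_force: 60.5
```

Request:
jog_arm(plan=[0, 0, 0, 0, 0, 0, 0, 0, 0, 0, 0, 0, 0, 0, 0, 0, 0, 0, 0, 0, 0, 0, 0, 0, 0, 0, 0, 0], gripper=100)

```text
clock: 9.55
tcp_pos: [0.5325, 0.0855, 0.0492]
tcp_rot: [0.679, 0.734, -0.0, -0.0]
force: [-0.3, -0.0, 0.2]
gripper_width: 0.0851
grip_force: 0.0
```

Request:
jog_arm(plan=[0, 0, -15, 0, 0, 0, -30, 0, 0, 0, -40, 0, 0, 0, -40, 0, 0, 0, 0, 0, 0, 0, 0, 0])

```text
clock: 10.05
tcp_pos: [0.5333, 0.0855, 0.1762]
tcp_rot: [0.679, 0.734, 0.001, 0.002]
force: [0.4, 0.8, -1.0]
gripper_width: 0.0854
grip_force: 0.0
```

```bash
python3 - <<'E'
from h import *
o=get_obs();print(o["tcp_pos"],o["tcp_rot"])
im=np.hstack([cv2.resize(grab_frame("side")[90:230,270:420],(375,350)),cv2.resize(grab_frame("wrist")[80:360,170:470],(375,350))])
cv2.imwrite("pics/j.png",im)
E
```

```text
[0.53330806 0.08551404 0.17616061] [0.67875317 0.73436308 0.00140796 0.00174037]
```

View pics/j.png

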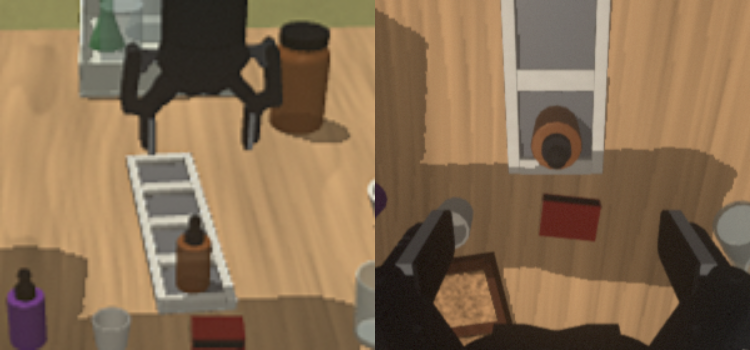

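The dropper stands upright in the right-end bay at (193,260) in the side view. Next is the tall bottle.

Request:
jog_arm(plan=[-34.6, -11, 0, 0, -34.6, -11, 0, 0, -34.6, -11, 0, 0, -34.6, -11, 0, 0, -34.6, -11, 0, 0, -34.6, -11, 0, 0, -34.6, -11, 0, 0, 0, 0, 0, -4.5, 0, 0, 20, -4.5, 0, 0, 20, 0, 0, 0, 0, 0, 0, 0, 0, 0])

```text
clock: 11.15
tcp_pos: [0.4741, -0.1616, 0.133]
tcp_rot: [0.619, 0.785, -0.0, -0.002]
force: [0.2, -0.2, 0.3]
gripper_width: 0.0852
grip_force: 0.0
```

```bash
python3 - <<'E'
from h import *
o=get_obs();print(o["tcp_pos"],o["tcp_rot"],proj("wrist",[.4755,-.1622,.105]),proj("wrist",[.4755,-.1622,.013]))
im=grab_frame("wrist")
for z,col in((.013,(0,255,0)),(.105,(255,0,255))):
    cv2.circle(im,tuple(int(t) for t in proj("wrist",[.4755,-.1622,z])),2,col,-1)
cv2.imwrite("pics/k.png",im[100:400,120:520])
E
```

```text
[ 0.47409786 -0.1615713   0.13298232] [ 6.19276960e-01  7.85170352e-01 -1.97565681e-04 -1.87770334e-03] [315.91853516 250.20593824] [315.73640688 198.22809322]
```

View pics/k.png

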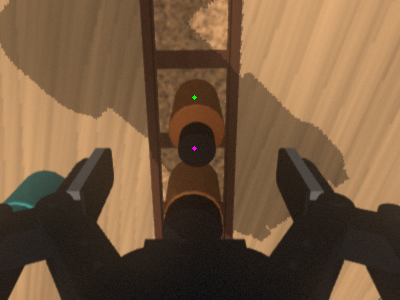

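The tall cap is at (197,145), about 2 mm from my prediction. I'll correct for that, go down and grip.

Request:
jog_arm(plan=[1.5, 2.5, 0, 0, 0, 0, 30, 0, 0, 0, 25, 0, 0, 0, 14, 0, 0, 0, 0, 0, 0, 0, 0, 0])

```text
clock: 11.7
tcp_pos: [0.4772, -0.1599, 0.0658]
tcp_rot: [0.619, 0.785, 0.0, 0.0]
force: [0.4, -0.2, 0.1]
gripper_width: 0.0849
grip_force: 0.0
```

Request:
jog_arm(plan=[0, 0, 0, 0, 0, 0, 0, 0, 0, 0, 0, 0, 0, 0, 0, 0, 0, 0, 0, 0, 0, 0, 0, 0, 0, 0, 0, 0, 0, 0, 0, 0], gripper=0)

```text
clock: 12.37
tcp_pos: [0.4772, -0.1602, 0.0662]
tcp_rot: [0.619, 0.785, 0.0, 0.001]
force: [-0.8, 0.5, 6.7]
gripper_width: 0.0368
grip_force: 59.8
```

Request:
jog_arm(plan=[0, 0, -25, 0, 0, 0, -38, 0, 0, 0, -41, 0, 33.4, 13.7, 0, 0, 33.4, 13.7, 0, 0, 33.4, 13.7, 0, 0, 33.4, 13.7, 0, 0, 33.4, 13.7, 0, 0, 33.4, 13.7, 0, 0, 33.4, 13.7, 0, 0, 33.4, 13.7, 0, 0, 33.4, 13.7, 0, 0])

```text
clock: 13.37
tcp_pos: [0.5263, 0.163, 0.1693]
tcp_rot: [0.619, 0.785, -0.0, -0.0]
force: [0.8, 0.0, -0.9]
gripper_width: 0.0371
grip_force: 60.5
```

Request:
jog_arm(plan=[0, 0, 0, 4.5, 0, 0, 0, 4.5, 0, 0, 0, 0, 0, 0, 0, 0])

```text
clock: 13.7
tcp_pos: [0.5264, 0.1611, 0.1692]
tcp_rot: [0.678, 0.735, -0.0, -0.0]
force: [-0.0, 0.3, -1.6]
gripper_width: 0.0367
grip_force: 60.7
```

Request:
jog_arm(plan=[0, 0, 35, 0, 0, 0, 35, 0, 0, 0, 22, 0, 0, 0, 10, 0, 0, 0, 5, 0, 0, 0, 2, 0, 0, 0, 0, 0, 0, 0, 0, 0])

```text
clock: 14.37
tcp_pos: [0.5273, 0.1611, 0.0615]
tcp_rot: [0.679, 0.734, 0.001, 0.001]
force: [-0.1, -0.4, -1.6]
gripper_width: 0.037
grip_force: 60.8
```

Request:
jog_arm(plan=[0, 0, 1, 0, 0, 0, 1, 0, 0, 0, 0, 0, 0, 0, 0, 0])

```text
clock: 14.7
tcp_pos: [0.5271, 0.1612, 0.0592]
tcp_rot: [0.679, 0.734, 0.001, 0.001]
force: [-1.2, -0.2, 6.4]
gripper_width: 0.0367
grip_force: 61.2
```

Request:
jog_arm(plan=[0, 0, 1, 0, 0, 0, 0, 0, 0, 0, 0, 0])

```text
clock: 14.95
tcp_pos: [0.5271, 0.1612, 0.0591]
tcp_rot: [0.679, 0.734, 0.001, 0.001]
force: [-5.6, -1.1, 16.6]
gripper_width: 0.037
grip_force: 62.7
```

Request:
jog_arm(plan=[0, 0, -1, 0, 0, 0, 0, 0])

```text
clock: 15.12
tcp_pos: [0.527, 0.1612, 0.0592]
tcp_rot: [0.679, 0.734, 0.001, 0.001]
force: [-1.1, 0.5, 8.8]
gripper_width: 0.0367
grip_force: 61.3
```

Request:
jog_arm(plan=[0, 0, 0, 0, 0, 0, 0, 0, 0, 0, 0, 0, 0, 0, 0, 0, 0, 0, 0, 0, 0, 0, 0, 0, 0, 0, 0, 0], gripper=100)

```text
clock: 15.7
tcp_pos: [0.5265, 0.1611, 0.0581]
tcp_rot: [0.679, 0.734, -0.0, -0.0]
force: [0.3, 0.0, -0.6]
gripper_width: 0.0857
grip_force: 0.0
```

Request:
jog_arm(plan=[0, 0, -15, 0, 0, 0, -30, 0, 0, 0, -40, 0, 0, 0, -40, 0, 0, 0, 0, 0, 0, 0, 0, 0])

```text
clock: 16.2
tcp_pos: [0.5273, 0.1613, 0.1852]
tcp_rot: [0.679, 0.734, 0.002, 0.002]
force: [-0.3, -0.3, -0.3]
gripper_width: 0.0853
grip_force: 0.0
```

Request:
jog_arm(plan=[-36.3, -6, 0, 0, -36.3, -6, 0, 0, -36.3, -6, 0, 0, -36.3, -6, 0, 0, -36.3, -6, 0, 0, -36.3, -6, 0, 0, -36.3, -6, 0, 0, -36.3, -6, 0, 0, -36.3, -6, 0, 0, -36.3, -6, 0, 0, -36.3, -6, 0, -2, 0, 0, 0, -7])

```text
clock: 17.2
tcp_pos: [0.4908, -0.2473, 0.1815]
tcp_rot: [0.621, 0.784, -0.001, -0.001]
force: [-0.0, -0.0, -0.4]
gripper_width: 0.0854
grip_force: 0.0
```

Request:
jog_arm(plan=[0, 0, 25, 0, 0, 0, 25, 0, 0, 0, 0, 0, 0, 0, 0, 0])

```text
clock: 17.53
tcp_pos: [0.4914, -0.2416, 0.1319]
tcp_rot: [0.619, 0.785, 0.0, -0.002]
force: [0.4, -0.5, 0.4]
gripper_width: 0.0852
grip_force: 0.0
```

```bash
python3 - <<'E'
from h import *
o=get_obs();print(o["tcp_pos"],o["tcp_rot"])
im=grab_frame("wrist")
for z,col in((.013,(0,255,0)),(.081,(255,0,255))):
    p=proj("wrist",[.4926,-.242,z]);print(p);cv2.circle(im,tuple(int(t) for t in p),2,col,-1)
w=im[80:400,120:520];s=cv2.resize(grab_frame("side")[90:230,270:420],(343,320))
cv2.imwrite("pics/l.png",np.hstack([w,s]))
E
```

```text
[ 0.49144153 -0.24160075  0.13188521] [ 6.19133554e-01  7.85283296e-01  1.09847449e-05 -1.94628881e-03]
[314.59003916 196.92383104]
[314.53314228 230.37050445]
```

View pics/l.png

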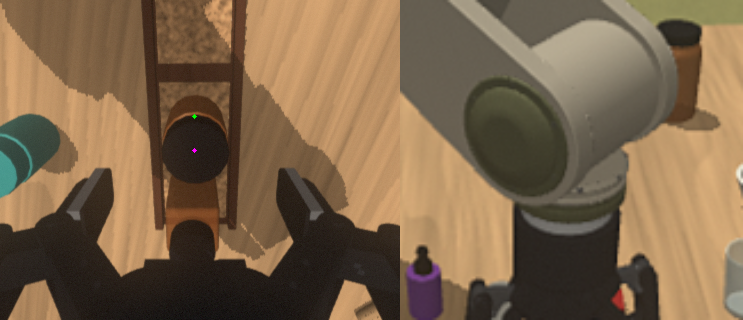

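The jar lid centre (195,150) coincides with my prediction, so I'll go down and grip.

Request:
jog_arm(plan=[0, 1, 30, 0, 0, 0, 28, 0, 0, 0, 15, 0, 0, 0, 5, 0, 0, 0, 0, 0, 0, 0, 0, 0])

```text
clock: 18.13
tcp_pos: [0.4938, -0.2423, 0.0567]
tcp_rot: [0.619, 0.785, 0.0, 0.001]
force: [0.0, 0.0, 0.5]
gripper_width: 0.0853
grip_force: 0.0
```

Request:
jog_arm(plan=[0, 0, 0, 0, 0, 0, 0, 0, 0, 0, 0, 0, 0, 0, 0, 0, 0, 0, 0, 0, 0, 0, 0, 0, 0, 0, 0, 0], gripper=0)

```text
clock: 18.72
tcp_pos: [0.4935, -0.2422, 0.0563]
tcp_rot: [0.619, 0.785, -0.0, 0.001]
force: [-1.2, 0.2, 5.4]
gripper_width: 0.0468
grip_force: 61.4
```

Request:
jog_arm(plan=[0, 0, -30, 0, 0, 0, -40, 0, 0, 0, -41, 0, 35.3, 10.6, 0, 0, 35.3, 10.6, 0, 0, 35.3, 10.6, 0, 0, 35.3, 10.6, 0, 0, 35.3, 10.6, 0, 0, 35.3, 10.6, 0, 0, 35.3, 10.6, 0, 0, 35.3, 10.6, 0, 0, 35.3, 10.6, 0, 0])

```text
clock: 19.72
tcp_pos: [0.5113, 0.0912, 0.1665]
tcp_rot: [0.619, 0.785, 0.0, 0.0]
force: [0.9, -0.4, -0.9]
gripper_width: 0.0466
grip_force: 62.2
```

Request:
jog_arm(plan=[35.3, 10.6, 0, 0, 35.3, 10.6, 0, 0, 35.3, 10.6, 0, 0, 35.3, 10.6, 0, 0, 0, 0, 0, 4.5, 0, 0, 0, 4.5, 0, 0, 0, 0, 0, 0, 0, 0])

```text
clock: 20.38
tcp_pos: [0.5198, 0.2365, 0.1663]
tcp_rot: [0.678, 0.735, -0.0, -0.0]
force: [-0.3, -0.2, -0.6]
gripper_width: 0.0466
grip_force: 62.3
```

Request:
jog_arm(plan=[0, 1, 35, 0, 0, 0, 35, 0, 0, 0, 20, 0, 0, 0, 8, 0, 0, 0, 0, 0, 0, 0, 0, 0])

```text
clock: 20.88
tcp_pos: [0.5216, 0.2365, 0.0693]
tcp_rot: [0.679, 0.734, 0.001, 0.0]
force: [0.2, 1.4, 0.2]
gripper_width: 0.0464
grip_force: 62.3
```

```bash
python3 - <<'E'
from h import *
o=get_obs();print(o["tcp_pos"],o["force"])
im=np.hstack([cv2.resize(grab_frame("side")[90:230,270:420],(375,350)),cv2.resize(grab_frame("scene")[110:250,310:460],(375,350))])
cv2.imwrite("pics/m.png",im)
E
```

```text
[0.52157294 0.23650516 0.06927681] [0.22318122 1.42923301 0.22661327]
```

View pics/m.png

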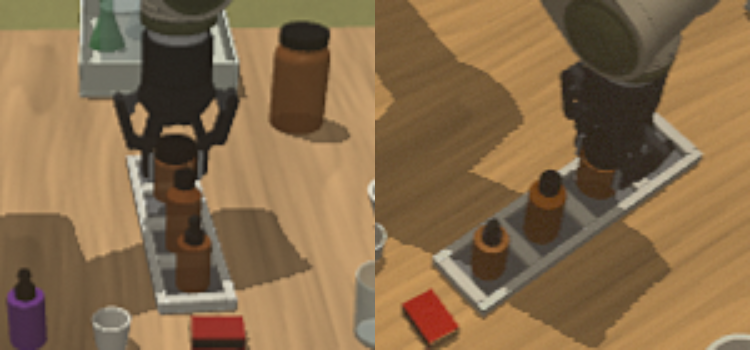

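The dropper and tall bottle stand in their bays, and the jar is over bay 3 at (597,178). I'll lower it.

Request:
jog_arm(plan=[0, 0, 8, 0, 0, 0, 6, 0, 0, 0, 3, 0, 0, 0, 0, 0, 0, 0, 0, 0])

```text
clock: 21.4
tcp_pos: [0.5209, 0.2366, 0.0511]
tcp_rot: [0.679, 0.734, -0.0, -0.0]
force: [0.5, -0.0, -1.6]
gripper_width: 0.0465
grip_force: 62.3
```

Request:
jog_arm(plan=[0, 0, 1, 0, 0, 0, 1, 0, 0, 0, 0, 0, 0, 0, 0, 0])

```text
clock: 21.73
tcp_pos: [0.5211, 0.2366, 0.0494]
tcp_rot: [0.679, 0.734, 0.0, 0.0]
force: [-0.2, 0.5, -1.4]
gripper_width: 0.0465
grip_force: 62.5
```

Request:
jog_arm(plan=[0, 0, 1, 0, 0, 0, 0, 0, 0, 0, 0, 0])

```text
clock: 21.98
tcp_pos: [0.5211, 0.2367, 0.0493]
tcp_rot: [0.679, 0.734, 0.0, 0.0]
force: [-3.8, -0.5, 8.9]
gripper_width: 0.0471
grip_force: 63.6
```

Request:
jog_arm(plan=[0, 0, 0, 0, 0, 0, 0, 0, 0, 0, 0, 0, 0, 0, 0, 0, 0, 0, 0, 0, 0, 0, 0, 0, 0, 0, 0, 0], gripper=100)

```text
clock: 22.57
tcp_pos: [0.5209, 0.2366, 0.0481]
tcp_rot: [0.679, 0.734, -0.0, -0.0]
force: [-0.4, 0.3, 0.8]
gripper_width: 0.0856
grip_force: 0.0
```

Request:
jog_arm(plan=[0, 0, -15, 0, 0, 0, -30, 0, 0, 0, -40, 0, 0, 0, -41, 0, 0, 0, 0, 0, 0, 0, 0, 0])

```text
clock: 23.07
tcp_pos: [0.5217, 0.2368, 0.1764]
tcp_rot: [0.679, 0.734, 0.002, 0.001]
force: [-0.0, 0.5, -0.3]
gripper_width: 0.0855
grip_force: 0.0
```

Request:
jog_arm(plan=[-36.6, -3.8, 0, 0, -36.6, -3.8, 0, 0, -36.6, -3.8, 0, 0, -36.6, -3.8, 0, 0, -36.6, -3.8, 0, 0, -36.6, -3.8, 0, 0, -36.6, -3.8, 0, 0, -36.6, -3.8, 0, 0, -36.6, -3.8, 0, 0, -36.6, -3.8, 0, 0, -36.6, -3.8, 0, 0, -36.6, -3.8, 0, 0])

```text
clock: 24.07
tcp_pos: [0.509, -0.2064, 0.1727]
tcp_rot: [0.679, 0.734, -0.0, -0.001]
force: [-0.2, 0.1, 0.6]
gripper_width: 0.0856
grip_force: 0.0
```

Request:
jog_arm(plan=[-36.6, -3.8, 0, 0, -36.6, -3.8, 0, 0, -36.6, -3.8, 0, 0, 0, 0, 20, -4.5, 0, 0, 25, -4.5, 0, 0, 0, 0, 0, 0, 0, 0])

```text
clock: 24.65
tcp_pos: [0.5065, -0.3145, 0.1276]
tcp_rot: [0.62, 0.785, 0.0, -0.002]
force: [-0.1, -0.2, 1.9]
gripper_width: 0.0857
grip_force: 0.0
```

```bash
python3 - <<'E'
from h import *
o=get_obs();print(o["tcp_pos"],o["tcp_rot"])
im=grab_frame("wrist")
for z,col in((.013,(0,255,0)),(.089,(255,0,255))):
    p=proj("wrist",[.508,-.315,z]);print(p);cv2.circle(im,tuple(int(t) for t in p),2,col,-1)
cv2.imwrite("pics/n.png",cv2.resize(im[80:400,120:520],None,fx=1.5,fy=1.5))
E
```

```text
[ 0.50651584 -0.31449946  0.12756573] [ 6.19960060e-01  7.84630490e-01  1.83145481e-04 -2.11743209e-03]
[314.92986111 198.71433501]
[314.99492258 239.26777816]
```

View pics/n.png

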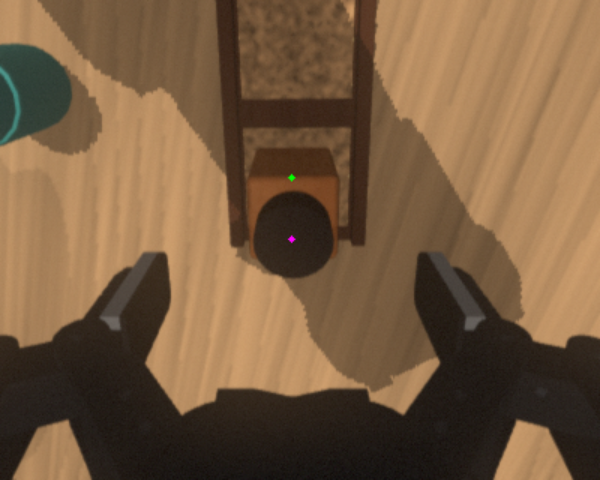

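The square's cap centre (293,237) matches my prediction and its faces line up with the jaws. I'll go down and grip.

Request:
jog_arm(plan=[0, 1.5, 30, 0, 0, 0, 25, 0, 0, 0, 12, 0, 0, 0, 5, 0, 0, 0, 0, 0, 0, 0, 0, 0])

```text
clock: 25.2
tcp_pos: [0.5093, -0.3153, 0.0587]
tcp_rot: [0.619, 0.785, -0.0, 0.001]
force: [0.6, 0.2, 1.0]
gripper_width: 0.0851
grip_force: 0.0
```

Request:
jog_arm(plan=[0, 0, 0, 0, 0, 0, 0, 0, 0, 0, 0, 0, 0, 0, 0, 0, 0, 0, 0, 0, 0, 0, 0, 0, 0, 0, 0, 0], gripper=0)

```text
clock: 25.78
tcp_pos: [0.5089, -0.3151, 0.058]
tcp_rot: [0.619, 0.785, -0.0, 0.001]
force: [-0.7, 1.3, 5.5]
gripper_width: 0.0414
grip_force: 61.8
```

Request:
jog_arm(plan=[0, 0, -30, 0, 0, 0, -40, 0, 0, 0, -41, 0, 35.8, 8.95, 0, 0, 35.8, 8.95, 0, 0, 35.8, 8.95, 0, 0, 35.8, 8.95, 0, 0, 35.8, 8.95, 0, 0, 35.8, 8.95, 0, 0, 35.8, 8.95, 0, 0, 35.8, 8.95, 0, 0, 35.8, 8.95, 0, 0])

```text
clock: 26.78
tcp_pos: [0.5112, 0.0191, 0.168]
tcp_rot: [0.619, 0.785, -0.0, -0.0]
force: [0.8, 0.0, -1.7]
gripper_width: 0.0413
grip_force: 61.5
```

Request:
jog_arm(plan=[35.8, 8.95, 0, 0, 35.8, 8.95, 0, 0, 35.8, 8.95, 0, 0, 35.8, 8.95, 0, 0, 35.8, 8.95, 0, 0, 35.8, 8.95, 0, 0, 35.8, 8.95, 0, 0, 35.8, 8.95, 0, 0, 0, 0, 0, 4.5, 0, 0, 0, 4.5, 0, 0, 0, 0, 0, 0, 0, 0])

```text
clock: 27.78
tcp_pos: [0.5143, 0.3124, 0.1679]
tcp_rot: [0.678, 0.735, -0.0, -0.0]
force: [0.1, 0.3, -1.2]
gripper_width: 0.0409
grip_force: 61.5
```

Down 115 of the 117 mm.

Request:
jog_arm(plan=[0, 0.5, 35, 0, 0, 0, 35, 0, 0, 0, 22, 0, 0, 0, 12, 0, 0, 0, 6, 0, 0, 0, 3, 0, 0, 0, 0, 0, 0, 0, 0, 0])

```text
clock: 28.45
tcp_pos: [0.5157, 0.3127, 0.0566]
tcp_rot: [0.679, 0.734, 0.001, 0.001]
force: [-0.5, 0.4, -0.8]
gripper_width: 0.0412
grip_force: 61.6
```

Request:
jog_arm(plan=[0, 0, 1, 0, 0, 0, 1, 0, 0, 0, 0, 0, 0, 0, 0, 0])

```text
clock: 28.78
tcp_pos: [0.5151, 0.3126, 0.0535]
tcp_rot: [0.679, 0.734, 0.0, 0.0]
force: [0.7, 0.1, -2.0]
gripper_width: 0.0413
grip_force: 61.6
```

Request:
jog_arm(plan=[0, 0, 1, 0, 0, 0, 0, 0, 0, 0, 0, 0])

```text
clock: 29.03
tcp_pos: [0.515, 0.3125, 0.0521]
tcp_rot: [0.679, 0.734, -0.0, -0.0]
force: [0.6, 0.3, -1.7]
gripper_width: 0.0411
grip_force: 61.6
```

Request:
jog_arm(plan=[0, 0, 1, 0, 0, 0, 0, 0, 0, 0, 0, 0])

```text
clock: 29.28
tcp_pos: [0.515, 0.3125, 0.0511]
tcp_rot: [0.679, 0.734, -0.0, -0.0]
force: [0.4, 0.0, -1.5]
gripper_width: 0.0412
grip_force: 61.7
```

Request:
jog_arm(plan=[0, 0, 0.7, 0, 0, 0, 0, 0, 0, 0, 0, 0])

```text
clock: 29.53
tcp_pos: [0.5151, 0.3126, 0.051]
tcp_rot: [0.679, 0.734, 0.0, 0.0]
force: [-2.4, -1.5, 5.3]
gripper_width: 0.0412
grip_force: 62.1
```

Contact is felt; I'll release, rise and look.

Request:
jog_arm(plan=[0, 0, 0, 0, 0, 0, 0, 0, 0, 0, 0, 0, 0, 0, 0, 0, 0, 0, 0, 0, 0, 0, 0, 0, 0, 0, 0, 0], gripper=100)

```text
clock: 30.12
tcp_pos: [0.515, 0.3125, 0.0505]
tcp_rot: [0.679, 0.734, -0.0, -0.0]
force: [-0.2, -0.5, -0.6]
gripper_width: 0.0853
grip_force: 0.0
```

Request:
jog_arm(plan=[0, 0, -15, 0, 0, 0, -30, 0, 0, 0, -40, 0, 0, 0, -41, 0, -35, 0, -20, 0, -35, 0, -20, 0, -35, 0, -20, 0, -35, 0, -20, 0, -35, 0, 0, 0, 0, 0, 0, 0, 0, 0, 0, 0])

```text
clock: 31.03
tcp_pos: [0.5289, 0.1366, 0.2567]
tcp_rot: [0.68, 0.733, 0.0, 0.0]
force: [-0.2, 0.7, -0.4]
gripper_width: 0.0854
grip_force: 0.0
```

```bash
python3 - <<'E'
from h import *
im=np.hstack([cv2.resize(grab_frame("scene")[110:250,310:460],(375,350)),cv2.resize(grab_frame("wrist")[0:280,170:470],(375,350))])
cv2.imwrite("pics/o.png",im)
E
```

```text
(no output)
```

View pics/o.png

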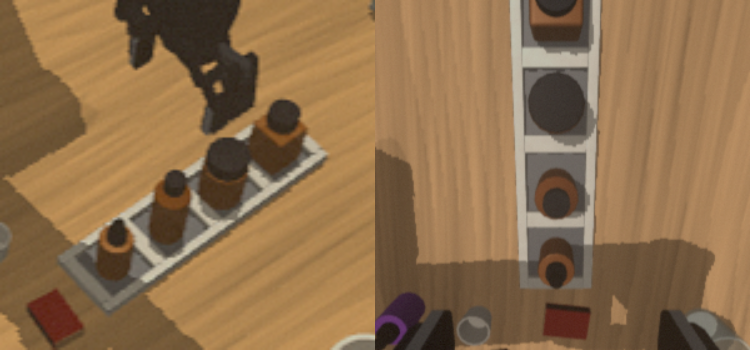

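All four stand upright in their own bays: dropper (115,255), tall (170,210), jar (225,175), square (280,140), so the order is reversed.

```bash
python3 -c "
from plant import *
print(finish_job())"
```

```text
the job is handed in; nothing more can be done
None
```

All four bottles now stand upright and free in the white rack in reverse order (from the robot's left: square, jar, tall, dropper), and I handed the job in at about 31 s on the robot's clock.

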